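Centre the ink jar on the scale pan and tare

TASK

The orange-lidded ink jar stands off-centre on the small rocking pan of the bench scale. With light taps of a fingertip push it to the middle of the pan, so that an even rim of pan shows all round it, without lifting it, tipping it over or knocking it off; then, leaving the jar standing there by itself, press the scale's green tare button all the way down and let it go. Leave the other things on the table where they are.

Things in the scene. Friction and masses are not known exactly. Their poses are not given: they have to be found in the camera images.
- jar: Ink jar with orange lid and white body, on the scale's pan: a cylinder 72 mm in diameter, 85 mm high, 190 to 380 g. Origin at the centre of its underside, z up its axis. It starts 18 to 26 mm off the pan's centre in any direction, overhanging its edge. Pushed slowly below 45 mm above its foot it slides on the pan (friction about 0.6, so 1 to 3 N); pushed higher it tends to tip.
- pan_center (a point): Centre of the upper face of the scale's round flat steel pan, 88 mm in diameter, 5 mm thick at the edge, upper face 46 mm above the table. The pan is mounted on a sprung stem: it rocks a few degrees to any side under an off-centre load or a push, and levels itself when the load is central. A centred jar leaves an 8 mm rim all round.
- scale: White bench scale, fixed to the table: housing 215 x 135 mm, 27 mm high. Origin on the table under the pan's axis. Its x axis points away from the control panel, which faces the robot: the housing spans x -150 to +65 mm, y -67 to +67 mm. The panel has a display at its left and the tare button at its right, seen from the robot.
- tare_button (a joint): Travel of the tare button in m: 0 out, 0.006 fully pressed (4 N; it starts to move at 1.2 N and springs back when let go).
- tare_button_top (a point): Centre of the top of the round green tare button, 28 mm in diameter, in a black collar of 44 mm; about 49 mm above the table, 118 mm from the pan's axis. It is pressed straight down.
- navy_jar: Ink jar with a dark blue lid, 74 mm in diameter, 85 mm high, standing on the table beside the scale; origin at the centre of its underside. Not to be moved.
- red_jar: Low ink jar with a red lid, 68 mm in diameter, 63 mm high, standing on the table beside the scale; origin at the centre of its underside. Not to be moved.
- marker: White marker pen with a red cap lying on the table, 136 mm long (along its y), 16 mm thick; origin at the middle of its underside. Not to be moved.
- blue_tape: Roll of blue tape lying flat on the table to the right of the robot (not the one at the back), 104 mm in diameter, 24 mm high; origin at the centre of its underside. Not to be moved.
Things that resemble listed ones, but are neither listed nor needed, are in the scene too. What is shaped like the jar but purple or yellow is not meant.

How it is judged:
By the outcome, as a careful person would: the job done as asked, in the order asked, and still so for the second after the job is handed in, with the robot touching nothing.
It also fails if it takes over 48 s, if anything falls off the work surface, if the arm or the gripper's body presses on something with over 40 N, if the wrist force passes 120 N, or if a joint passes its speed limit or range.

ROBOT

A 6-joint arm with a two-finger parallel gripper is mounted at the origin on the work surface; the furniture and walls round the work are solid. World frame = base frame: x ahead of the robot, y to its left, z up, the work surface at z = 0. Lengths are in m, angles in rad, forces in N, time in s.
With the tool pointing down it reaches from about 0.375 to 0.975 m from the base axis. Payload 3.8 kg.
Tool frame: the origin (TCP) lies at the very end of the fingers, on their centre line; the grasp point (between the pads) lies arm.grasp_offset behind it (arm.grasp_offset is the distance from the TCP to the grasp point, in m); z points along the fingers, y is the line along which they close (so a half turn about z gives the same grasp; the last joint's range is limited). The gripper opens to 85 mm and grips with 20 to 120 N. Pads are 22 mm wide; open, the fingers measure 114 mm over their backs; the gripper's body (76 mm by 85 mm) begins 54 mm behind the grasp point. The pads swing forward as they close: fully open they stand 13 mm farther back than shut.
Start: joints at [1.173, 0.264, 1.604, -0, 1.274, -0.037], TCP at [0.238, 0.632, 0.231] pointing down, gripper open.
Joint ranges: [-2.63, 2.63], [-0.94, 2.18], [0.31, 2.57], [-1.31, 4.45], [0, 2.66], [-2.55, 2.55]. Speed limits (rad/s): [2.57, 2.57, 3.14, 3.14, 3.14, 3.14].

INTERFACE

Orientations are given as a unit quaternion [x, y, z, w].
In Python, from bench import arm, vision, finish_job gives the robot as it stands.
- The arm moves only by the tool drive_tool, never from a script. Its argument "increments" is a list of rows, each an object of numbers: "jaw": the closure, from 0 (fully open) to 1 (shut); "dx", "dy", "dz": the shift along the tool's x, y, z in m; "twist": the turn about the tool's z in rad. A call has exactly 5 rows; each row shifts and turns the commanded pose from where the row before left it, along the tool's axes as they then stand; what a row does not reach is not made up. A row lasts 1/10 s, in which the tool goes at most 50 mm and 8.59 degrees, less where a joint would pass 70% of its speed; a pose out of reach is approached as far as the arm can. A call with a gripper value outside its range is refused whole. The fingers move at their own pace and stop on an object; "grip_force" is the grip in N (left out, the last holds). Time passes only in rows, so rows that do not move let the fingers close, or fill a call up. It gives the time, the measured TCP pose, the force, the opening and the grip force at its end, in the units of the state.
- arm.sense(): the state, without advancing time (a new reading comes with each control period).
- vision.capture(name): name is "side" or "top" or "wrist"; returns a dict with "frame" (420x560x3 uint8, blue, green, red), "range_z" (420x560 float32, m along the optical axis (not along the pixel's ray), 0 where there is no reading), "fx", "fy", "cx", "cy" (pixels), "position" and "orientation" of the camera in the world; the wrist camera has in their place "T_tool_cam" (4x4, takes a point from camera to tool coordinates, whose origin is the TCP and whose axes are the flange's). Camera axes: x right, y down, z forward; pixel columns grow to the right and rows downward; lengths in m; the calibration is good to about 2 mm. The wrist camera is an equidistant fisheye: a pixel r from the principal point sees the ray r / f radians off the axis. A picture is of the moment at which its call begins: read the wrist's pose just before it.
- finish_job(): hands the job in; it is judged then, once.
Trained networks look in the newest picture that a camera, given by its name, has taken for a name from the list of things; names that differ only in an ending like _2 or _b are one class to them, and where a whole thing is asked for, a point or a joint stands for the part that bears it (a point fixed in the world has none). Each returns a list of dicts, best first, with "p" (0 to 1); they miss things now and then, are a little off and sometimes report something else, mostly with a low value. They report only what shows in the picture. A call takes as long as a camera call. They do not tell look-alikes from the thing itself.
- vision.spot_in(camera, thing): "centre" ([x, y, z] in m, in world coordinates, good to about 4 mm: the middle of the surface that is visible of it).
The state is a dict: "time_s": time; "q": joint angles; "joint_vel": joint speeds; "joint_torque": joint torques, N m; "position": TCP position; "eef_rot": TCP orientation; "force": force on the tool from outside, world axes, zero at the start; "torque": the same for the moment, N m; "finger_gap": opening from 0.0 (shut) to 1.0 (fully open); "grip_force": force on a finger pad.
Only numpy, scipy, OpenCV 4.12 (cv2) and the standard library are available. Lean on these libraries where they do the work, as an engineer would, in place of code of your own. Each camera call takes 0.05 s, during which the arm holds its last target. There are 200 camera calls.

## Working session

There is one attempt and no reset: what is moved stays moved. The work goes in short steps, Python scripts to look and compute and a tool call to move; the robot and the scene stay as the last step left them, time stands still between calls to the robot, and variables do not carry over. Pictures are saved under pics/ and viewed, at most 10 in all, crops included, and the job is handed in when it is done.

Besides the shell and the picture viewer there is one more tool, called in YAML: its name, and indented under it one key for each argument. drive_tool: Moves the arm, as the interface text tells. Its arguments: {"type":"object","properties":{"increments":{"type":"array","items":{"type":"object","properties":{"jaw":{"type":"number"},"dx":{"type":"number"},"dy":{"type":"number"},"dz":{"type":"number"},"twist":{"type":"number"}}}},"grip_force":{"type":"number"}},"required":["increments"]}

```bash
mkdir -p pics; cat > h.py <<'E'
import numpy as np, cv2
from scipy.spatial.transform import Rotation as R
from bench import arm, vision, finish_job
def cap(n):
    return vision.capture(n)
def cloud(c):
    v,u=np.mgrid[0:420,0:560]; z=c["range_z"]
    P=np.stack([(u-c["cx"])/c["fx"]*z,(v-c["cy"])/c["fy"]*z,z],-1)
    W=P@R.from_quat(c["orientation"]).as_matrix().T+np.array(c["position"])
    W[z==0]=np.nan
    return W
E
python3 - <<'E'
from h import *
s=arm.sense(); print(s["position"],s["eef_rot"],s["force"],s["finger_gap"],arm.grasp_offset)
for n in("top","side"):
    c=cap(n); cv2.imwrite(f"pics/{n}0.png",c["frame"]); print(n,c["position"],c["orientation"],c["fx"],c["cx"],c["cy"])
    for t in("jar","pan_center","scale","tare_button_top","tare_button","navy_jar","red_jar","marker","blue_tape"):
        try: print(t,[(np.round(d["centre"],3).tolist(),round(d["p"],2)) for d in vision.spot_in(n,t)][:4])
        except Exception as e: print(t,e)
print(arm.sense()["time_s"])
E
```

```text
[0.23800888 0.63086489 0.22993722] [ 1.79415197e-01  9.83772795e-01 -1.10378779e-03 -2.39093925e-04] [0.10560252 0.45356223 0.24568443] 0.9968537458952264 0.0187
top [0.33608386 0.00515052 1.21261971] [-0.70259463  0.70755635 -0.05631259  0.0505341 ] 475.17119533533685 277.101733823709 212.94660030966367
jar [([0.711, -0.015, 0.083], 0.85), ([0.588, 0.085, 0.128], 0.73), ([0.471, -0.095, 0.084], 0.65)]
pan_center [([0.55, 0.106, 0.049], 0.91)]
scale [([0.5, 0.072, 0.031], 0.55)]
tare_button_top []
tare_button [([0.475, 0.033, 0.048], 0.51)]
navy_jar [([0.606, -0.093, 0.08], 0.9)]
red_jar [([0.542, 0.276, 0.063], 0.71)]
marker [([0.378, 0.303, 0.019], 0.72), ([0.585, 0.084, 0.129], 0.52)]
blue_tape [([0.36, -0.33, 0.021], 0.89), ([0.474, 0.032, 0.047], 0.38)]
side [ 0.24029365 -1.09211711  1.10741572] [ 0.91141065 -0.11362133  0.04927024 -0.39241975] 531.3135009299001 284.8335114463025 208.83151067542684
jar [([0.477, -0.116, 0.074], 0.91), ([0.708, -0.038, 0.074], 0.83)]
pan_center [([0.554, 0.086, 0.048], 0.66)]
scale [([0.505, 0.059, 0.029], 0.59)]
tare_button_top []
tare_button [([0.47, 0.03, 0.052], 0.51)]
navy_jar [([0.602, -0.117, 0.077], 0.71), ([0.582, 0.064, 0.112], 0.3)]
red_jar [([0.542, 0.257, 0.049], 0.73)]
marker [([0.376, 0.294, 0.013], 0.49), ([0.55, 0.093, 0.049], 0.38)]
blue_tape [([0.358, -0.338, 0.024], 0.56)]
1.0
```

```bash
python3 -c "
import cv2,numpy as np
a=cv2.imread('pics/top0.png');b=cv2.imread('pics/side0.png')
cv2.imwrite('pics/m.png',a)
"
```

```text
(no output)
```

View pics/top0.png

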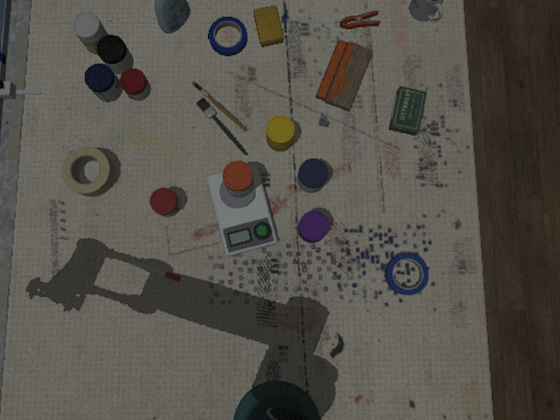

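View pics/side0.png

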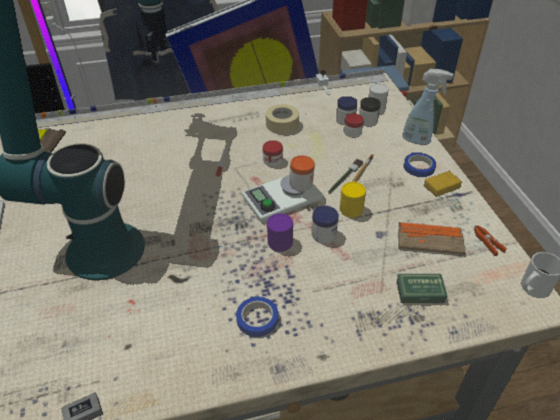

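```bash
cat >> h.py <<'E'
from scipy.optimize import least_squares
def circ(P,r):
    """centre of the smallest-cost circle of radius r round the outline of points P"""
    H=cv2.convexHull((P*1000).astype(np.float32)).reshape(-1,2)/1000
    f=least_squares(lambda c:np.linalg.norm(H-c,axis=1)-r,P.mean(0),loss="soft_l1",f_scale=.001)
    return f.x,np.std(f.fun)
E
python3 - <<'E'
from h import *
out={}
for n in("top","side"):
    c=cap(n);W=cloud(c);np.savez(f"{n}.npz",W=W,F=c["frame"])
    near=lambda x,y,r:np.hypot(W[...,0]-x,W[...,1]-y)<r
    for nm,(x,y,r,lo,hi) in dict(lid=(.588,.085,.06,.115,.145),pan=(.57,.09,.075,.040,.054),house=(.51,.07,.17,.018,.036),btn=(.474,.032,.03,.036,.06)).items():
        m=near(x,y,r)&(W[...,2]>lo)&(W[...,2]<hi); P=W[m]
        print(n,nm,m.sum(),P.mean(0).round(4),np.median(P[:,2]).round(4),P.min(0).round(3),P.max(0).round(3))
        if nm=="lid": print("  ",circ(P[:,:2],.036),cv2.minEnclosingCircle((P[:,:2]*1000).astype(np.float32)))
        if nm=="pan": print("  ",circ(P[:,:2],.044))
        if nm=="house": print("  ",cv2.minAreaRect((P[:,:2]*1000).astype(np.float32)))
        if nm=="btn":
            hs=cv2.cvtColor(c["frame"],cv2.COLOR_BGR2HSV); g=m&(hs[...,0]>40)&(hs[...,0]<85)&(hs[...,1]>100); print("  green",g.sum(),W[g].mean(0),np.median(W[g],0))
    f=c["frame"]; 
    if n=="top": cv2.imwrite("pics/crop.png",cv2.resize(f[140:270,180:350],None,fx=4,fy=4,interpolation=cv2.INTER_CUBIC))
E
```

```text
top lid 765 [0.591  0.0863 0.1285] 0.1287 [0.555 0.051 0.116] [0.629 0.121 0.136]
   (array([0.59209033, 0.0867997 ]), np.float64(0.0006222670125681632)) ((592.7706298828125, 86.28730773925781), 37.35386657714844)
top pan 416 [0.5538 0.0999 0.0468] 0.0468 [0.529 0.052 0.04 ] [0.598 0.138 0.053]
   (array([0.57281402, 0.09470575]), np.float64(0.00046500607247986316))
top house 3016 [0.5095 0.082  0.0274] 0.0274 [ 0.412 -0.085  0.018] [0.648 0.173 0.036]
   ((538.0930786132812, 35.59767150878906), (222.37832641601562, 248.85092163085938), 9.407033920288086)
top btn 228 [0.4715 0.0326 0.0434] 0.0412 [0.452 0.013 0.036] [0.493 0.053 0.053]
  green 95 [0.47136869 0.0335598  0.048576  ] [0.47117913 0.03261866 0.04911745]
side lid 403 [0.5899 0.0819 0.1296] 0.1307 [0.555 0.05  0.115] [0.627 0.124 0.139]
   (array([0.59162246, 0.08627575]), np.float64(0.0014729804629878762)) ((591.2183227539062, 88.43341064453125), 39.54988479614258)
side pan 179 [0.5525 0.0873 0.0496] 0.0497 [0.527 0.052 0.043] [0.613 0.141 0.054]
   (array([0.571254  , 0.09492392]), np.float64(0.002086370220953054))
side house 1498 [0.5129 0.0656 0.0298] 0.0302 [ 0.412 -0.083  0.018] [0.673 0.156 0.036]
   ((522.0857543945312, 61.35169219970703), (191.2598419189453, 246.42800903320312), 57.33845520019531)
side btn 141 [0.4702 0.028  0.0451] 0.0436 [0.447 0.008 0.036] [0.5   0.054 0.057]
  green 51 [0.47125555 0.03114632 0.05113034] [0.47103868 0.03065219 0.05108965]
```

View pics/crop.png

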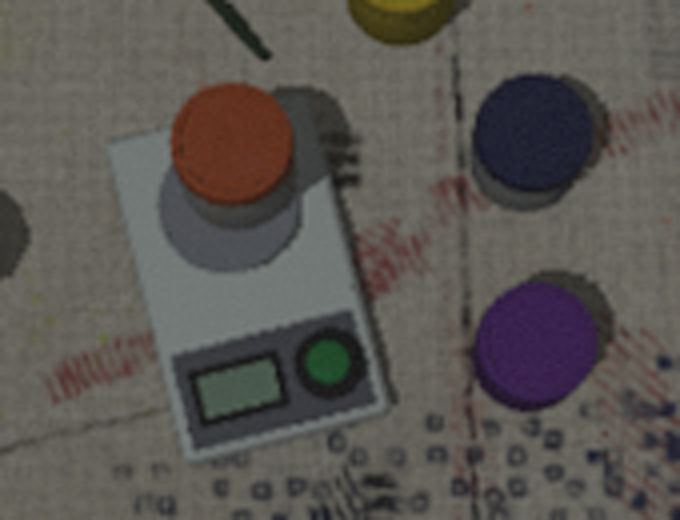

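Both views agree. The choices are orange (238,176), yellow (280,131), purple (314,225), navy (313,174) and red (164,202); the crop confirms the orange-lidded jar on the scale. The lid is at about (0.592, 0.087) and the pan at about (0.572, 0.095). I'll shut the jaws and go to the far side of the jar.

drive_tool:
  increments:
    - {"jaw": 1,"dx": -0.04,"dy": -0.026}
    - {"jaw": 1,"dx": -0.04,"dy": -0.026}
    - {"jaw": 1,"dx": -0.04,"dy": -0.026}
    - {"jaw": 1,"dx": -0.04,"dy": -0.026}
    - {"jaw": 1,"dx": -0.04,"dy": -0.026}
  grip_force: 20

```text
invalid input
```

drive_tool:
  increments:
    - {"jaw": 1,"dx": -0.04,"dy": -0.026}
    - {"jaw": 1,"dx": -0.04,"dy": -0.026}
    - {"jaw": 1,"dx": -0.04,"dy": -0.026}
    - {"jaw": 1,"dx": -0.04,"dy": -0.026}
    - {"jaw": 1,"dx": -0.04,"dy": -0.026}

```text
invalid input
```

drive_tool:
  increments:
    - {"jaw": 1,"dx": -0.04,"dy": -0.026}
    - {"jaw": 1,"dx": -0.04,"dy": -0.026}
    - {"jaw": 1,"dx": -0.04,"dy": -0.026}
    - {"jaw": 1,"dx": -0.04,"dy": -0.026}
    - {"jaw": 1,"dx": 0,"dy": 0}

```text
invalid input
```

drive_tool:
  increments:
    - {"jaw": 1,"dx": -0.04,"dy": -0.026,"dz": 0,"twist": 0}
    - {"jaw": 1,"dx": -0.04,"dy": -0.026,"dz": 0,"twist": 0}
    - {"jaw": 1,"dx": -0.04,"dy": -0.026,"dz": 0,"twist": 0}
    - {"jaw": 1,"dx": -0.04,"dy": -0.026,"dz": 0,"twist": 0}
    - {"jaw": 1,"dx": -0.04,"dy": -0.026,"dz": 0,"twist": 0}
  grip_force: 20

```text
time_s: 1.6
position: [0.3803, 0.4378, 0.2315]
eef_rot: [0.179, 0.984, 0.0, 0.0]
force: [0.9, -0.1, -0.1]
finger_gap: 0.145
grip_force: 0.0
```

drive_tool:
  increments:
    - {"jaw": 1,"dx": -0.04,"dy": -0.026,"dz": 0,"twist": 0}
    - {"jaw": 1,"dx": -0.04,"dy": -0.026,"dz": 0,"twist": 0}
    - {"jaw": 1,"dx": -0.04,"dy": -0.026,"dz": 0,"twist": 0}
    - {"jaw": 1,"dx": -0.04,"dy": -0.026,"dz": 0,"twist": 0}
    - {"jaw": 1,"dx": -0.04,"dy": -0.026,"dz": 0,"twist": 0}

```text
time_s: 2.1
position: [0.5217, 0.2454, 0.2316]
eef_rot: [0.179, 0.984, 0.0, 0.0]
force: [1.1, 0.1, -0.7]
finger_gap: 0.002
grip_force: 0.0
```

drive_tool:
  increments:
    - {"jaw": 1,"dx": -0.04,"dy": -0.026,"dz": 0,"twist": 0}
    - {"jaw": 1,"dx": -0.04,"dy": -0.026,"dz": 0,"twist": 0}
    - {"jaw": 1,"dx": -0.04,"dy": -0.026,"dz": 0,"twist": 0}
    - {"jaw": 1,"dx": -0.04,"dy": -0.025,"dz": 0,"twist": 0}
    - {"jaw": 1,"dx": -0.036,"dy": -0.024,"dz": 0,"twist": 0}

```text
time_s: 2.6
position: [0.6605, 0.057, 0.2314]
eef_rot: [0.18, 0.984, 0.0, 0.0]
force: [-0.4, 0.9, -0.3]
finger_gap: 0.0
grip_force: 0.0
```

```bash
cat >> h.py <<'E'
def wcloud():
    s=arm.sense(); c=vision.capture("wrist"); z=c["range_z"]
    v,u=np.mgrid[0:420,0:560]; a=(u-c["cx"])/c["fx"]; b=(v-c["cy"])/c["fy"]; t=np.hypot(a,b)+1e-9
    P=np.stack([np.tan(t)*a/t*z,np.tan(t)*b/t*z,z],-1)
    T=np.array(c["T_tool_cam"]); P=P@T[:3,:3].T+T[:3,3]
    W=P@R.from_quat(s["eef_rot"]).as_matrix().T+np.array(s["position"]); W[(z==0)|(t>1.3)]=np.nan
    return c["frame"],W,P
def jarpan(F,W,lx=.59,ly=.087):
    hs=cv2.cvtColor(F,cv2.COLOR_BGR2HSV)
    near=lambda r:np.hypot(W[...,0]-lx,W[...,1]-ly)<r
    m=near(.07)&(W[...,2]>.115)&(W[...,2]<.15)&(hs[...,0]<18)&(hs[...,1]>110)
    P=W[m]; print("lid n",m.sum(),"circ",circ(P[:,:2],.036),"z",np.median(P[:,2]))
    A=np.c_[P[:,:2]-P[:,:2].mean(0),np.ones(len(P))]
    top=P[:,2]>np.percentile(P[:,2],40); k=np.linalg.lstsq(A[top],P[top,2],rcond=None)[0]; print("  lid slope deg",np.degrees(k[:2]))
    m=(np.hypot(W[...,0]-.572,W[...,1]-.095)<.07)&(W[...,2]>.039)&(W[...,2]<.054); P=W[m]
    if m.sum()>60: print("pan n",m.sum(),circ(P[:,:2],.044),"z",np.median(P[:,2]))
E
python3 - <<'E'
from h import *
F,W,P=wcloud(); cv2.imwrite("pics/w1.png",F); jarpan(F,W)
for n in("top","side"):
    d=np.load(n+".npz"); print(n); jarpan(d["F"],d["W"])
E
```

```text
lid n 6799 circ (array([0.59225044, 0.08636978]), np.float64(0.00026397502785796355)) z 0.12837601833116363
  lid slope deg [-1.40261999  0.48073   ]
pan n 1325 (array([0.57135577, 0.09567048]), np.float64(0.00020053049140574995)) z 0.046854096172082665
top
lid n 729 circ (array([0.59117519, 0.08733665]), np.float64(0.000485390604768237)) z 0.12879626616856688
  lid slope deg [-1.1639972   0.28788142]
pan n 416 (array([0.57281402, 0.09470575]), np.float64(0.00046500607247986316)) z 0.04681258499031504
side
lid n 367 circ (array([0.59224554, 0.08541255]), np.float64(0.0012067595458258075)) z 0.13065587588505656
  lid slope deg [-1.82772398  0.55797361]
pan n 180 (array([0.571254  , 0.09492391]), np.float64(0.0020863703457720327)) z 0.04970499924004124
```

View pics/w1.png

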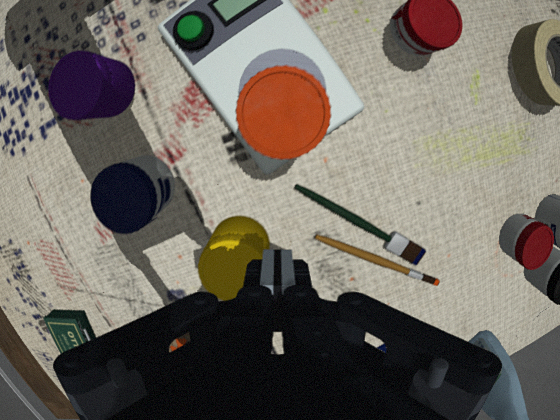

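```bash
python3 - <<'E'
from h import *
c=cap("wrist"); print(np.round(c["T_tool_cam"],3))
_,W,P=wcloud()
for p in((280,255),(280,270),(262,262),(298,262),(250,285),(310,285),(205,300),(150,320)): print(p,P[p[1],p[0]].round(4))
E
```

```text
[[ 0.    -0.96  -0.279  0.071]
 [ 1.     0.001 -0.001 -0.001]
 [ 0.001 -0.279  0.96  -0.142]
 [ 0.     0.     0.     1.   ]]
(280, 255) [ 0.0117  0.0005 -0.0113]
(280, 270) [ 0.0111  0.0004 -0.0247]
(262, 262) [ 0.0111 -0.0072 -0.0172]
(298, 262) [ 0.0075  0.0086 -0.0098]
(250, 285) [ 0.0126 -0.0106 -0.0397]
(310, 285) [ 0.0071  0.0122 -0.0302]
(205, 300) [ 0.0128 -0.0249 -0.0511]
(150, 320) [ 0.0125 -0.0401 -0.0642]
```

drive_tool:
  increments:
    - {"jaw": 1,"dx": 0,"dy": 0.003,"dz": 0.035,"twist": 0}
    - {"jaw": 1,"dx": 0,"dy": 0,"dz": 0.04,"twist": 0}
    - {"jaw": 1,"dx": 0,"dy": 0,"dz": 0.04,"twist": 0}
    - {"jaw": 1,"dx": 0,"dy": 0,"dz": 0.035,"twist": 0}
    - {"jaw": 1,"dx": 0,"dy": 0,"dz": 0.013,"twist": 0}

```text
time_s: 3.25
position: [0.6561, 0.063, 0.0637]
eef_rot: [0.179, 0.984, -0.001, -0.004]
force: [0.0, -0.0, -0.6]
finger_gap: -0.001
grip_force: 0.0
```

drive_tool:
  increments:
    - {"jaw": 1,"dx": 0.008,"dy": 0,"dz": 0,"twist": 0}
    - {"jaw": 1,"dx": 0.006,"dy": 0,"dz": 0,"twist": 0}
    - {"jaw": 1,"dx": 0.004,"dy": 0,"dz": 0,"twist": 0}
    - {"jaw": 1,"dx": 0.002,"dy": 0,"dz": 0,"twist": 0}
    - {"jaw": 1,"dx": 0.001,"dy": 0,"dz": 0,"twist": 0}

```text
time_s: 3.75
position: [0.6416, 0.0695, 0.0702]
eef_rot: [0.179, 0.984, 0.0, 0.001]
force: [0.3, -0.1, 0.0]
finger_gap: -0.004
grip_force: 0.0
```

drive_tool:
  increments:
    - {"jaw": 1,"dx": 0.002,"dy": -0.001,"dz": 0.001,"twist": 0}
    - {"jaw": 1,"dx": 0.002,"dy": -0.001,"dz": 0.001,"twist": 0}
    - {"jaw": 1,"dx": 0.001,"dy": 0,"dz": 0,"twist": 0}
    - {"jaw": 1,"dx": 0.002,"dy": 0,"dz": 0,"twist": 0}
    - {"jaw": 1,"dx": 0.002,"dy": 0,"dz": 0,"twist": 0}

```text
time_s: 4.25
position: [0.6325, 0.0705, 0.0669]
eef_rot: [0.179, 0.984, 0.0, 0.001]
force: [1.8, -0.4, 3.7]
finger_gap: 0.001
grip_force: 0.0
```

drive_tool:
  increments:
    - {"jaw": 1,"dx": 0.0015,"dy": 0,"dz": 0,"twist": 0}
    - {"jaw": 1,"dx": 0.0015,"dy": 0,"dz": 0,"twist": 0}
    - {"jaw": 1,"dx": 0.0015,"dy": 0,"dz": 0,"twist": 0}
    - {"jaw": 1,"dx": 0.0015,"dy": 0,"dz": 0,"twist": 0}
    - {"jaw": 1,"dx": 0.001,"dy": 0,"dz": 0,"twist": 0}

```text
time_s: 4.75
position: [0.6261, 0.0731, 0.0672]
eef_rot: [0.179, 0.984, 0.0, 0.001]
force: [4.6, -1.5, 5.9]
finger_gap: -0.003
grip_force: 0.6
```

```bash
python3 - <<'E'
from h import *
s=arm.sense();print(s["position"],s["force"])
F,W,P=wcloud(); cv2.imwrite("pics/w2.png",F); jarpan(F,W)
E
```

```text
[0.6260679  0.07307448 0.06722424] [ 4.59061012 -1.468326    5.92084362]
lid n 54486 circ (array([0.57962258, 0.09137405]), np.float64(0.014752169482924885)) z 0.12977471857446152
  lid slope deg [ 2.42269252 -0.86011914]
pan n 313 (array([0.57062956, 0.09630272]), np.float64(0.00032211015430040857)) z 0.043285686105640556
```

View pics/w2.png

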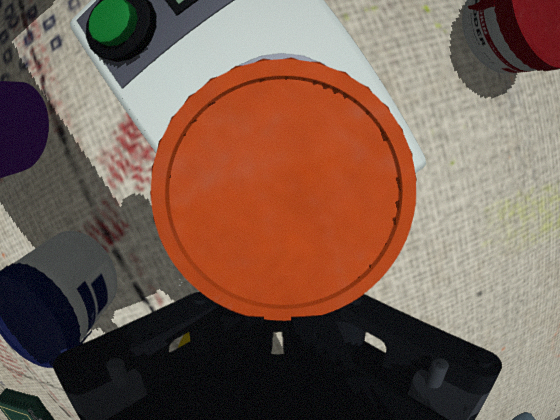

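The picture shows the lid at (284,188) leaning inward slightly, with the finger in contact and a vertical load on it. I'll back off, raise the tip a little, and see where the jar settles.

drive_tool:
  increments:
    - {"jaw": 1,"dx": -0.003,"dy": 0,"dz": -0.001,"twist": 0}
    - {"jaw": 1,"dx": -0.005,"dy": 0,"dz": -0.002,"twist": 0}
    - {"jaw": 1,"dx": -0.006,"dy": 0,"dz": 0,"twist": 0}
    - {"jaw": 1,"dx": 0,"dy": 0,"dz": 0,"twist": 0}
    - {"jaw": 1,"dx": 0,"dy": 0,"dz": 0,"twist": 0}

```text
time_s: 5.3
position: [0.6376, 0.068, 0.0685]
eef_rot: [0.18, 0.984, -0.0, -0.001]
force: [0.2, -0.0, -0.1]
finger_gap: 0.0
grip_force: 0.0
```

```bash
cat >> h.py <<'E'
EX=np.array([-.936,.353]);EY=np.array([.353,.936])
def tf(p): return np.round([EX@p[:2],EY@p[:2]],4)
def lid(F,W,P=None):
    """lid top: the flat, upper part of the orange blob, image-connected; gives centre and slope"""
    hs=cv2.cvtColor(F,cv2.COLOR_BGR2HSV)
    m=(np.hypot(W[...,0]-.585,W[...,1]-.09)<.06)&(W[...,2]>.122)&(W[...,2]<.14)&(hs[...,0]<18)&(hs[...,1]>110)
    Q=W[m]; A=np.c_[Q[:,:2]-Q[:,:2].mean(0),np.ones(len(Q))]; k=np.linalg.lstsq(A,Q[:,2],rcond=None)[0]
    for _ in range(5):
        g=abs(A@k-Q[:,2])<.0015; k=np.linalg.lstsq(A[g],Q[g,2],rcond=None)[0]
    G=Q[g]; c,e=circ(G[:,:2],.036); n=-k[:2]
    print("lid",c.round(4),"err",e.round(4),"tf",tf(c),"slope deg tf",np.degrees(EX@k[:2]).round(2),np.degrees(EY@k[:2]).round(2),"foot tf",tf(c-n*.085),"z",k[2].round(4))
E
python3 - <<'E'
from h import *
s=arm.sense();print(s["position"],tf(s["position"]),s["force"],s["time_s"])
F,W,P=wcloud(); lid(F,W)
for n in("top","side"):
    c=cap(n); W=cloud(c); print(n); lid(c["frame"],W); jarpan(c["frame"],W)
    d=np.load(n+".npz"); print("old");lid(d["F"],d["W"])
    if n=="top": cv2.imwrite("pics/t3.png",cv2.resize(c["frame"][120:270,180:350],None,fx=4,fy=4,interpolation=cv2.INTER_CUBIC))
print("pan tf",tf(np.array([.5715,.0952])))
E
```

```text
[0.63757936 0.06802983 0.06854211] [-0.5728  0.2887] [ 0.21910674 -0.04979138 -0.07005098] 5.3
lid [0.5869 0.0888] err 0.0029 tf [-0.518   0.2903] slope deg tf 1.95 0.01 foot tf [-0.5151  0.2904] z 0.1289
toph.py:40: RuntimeWarning: Mean of empty slice.
  Q=W[m]; A=np.c_[Q[:,:2]-Q[:,:2].mean(0),np.ones(len(Q))]; k=np.linalg.lstsq(A,Q[:,2],rcond=None)[0]
  ret = um.true_divide(
Traceback (most recent call last):
  File "h.py", line 43, in lid
    G=Q[g]; c,e=circ(G[:,:2],.036); n=-k[:2]
                ~~~~^^^^^^^^^^^^^^
  File "h.py", line 15, in circ
    H=cv2.convexHull((P*1000).astype(np.float32)).reshape(-1,2)/1000
      ^^^^^^^^^^^^^^^^^^^^^^^^^^^^^^^^^^^^^^^^^^^^^^^^^^^
AttributeError: 'NoneType' object has no attribute 'reshape'
```

drive_tool:
  increments:
    - {"jaw": 1,"dx": 0.002,"dy": 0.0005,"dz": 0,"twist": 0}
    - {"jaw": 1,"dx": 0.0025,"dy": 0.0005,"dz": 0,"twist": 0}
    - {"jaw": 1,"dx": 0.0025,"dy": 0,"dz": 0,"twist": 0}
    - {"jaw": 1,"dx": 0.002,"dy": 0,"dz": 0,"twist": 0}
    - {"jaw": 1,"dx": 0.002,"dy": 0,"dz": 0,"twist": 0}

```text
time_s: 5.9
position: [0.6284, 0.073, 0.0696]
eef_rot: [0.179, 0.984, 0.0, 0.0]
force: [0.3, -0.2, 1.3]
finger_gap: 0.0
grip_force: 0.0
```

drive_tool:
  increments:
    - {"jaw": 1,"dx": 0.0015,"dy": 0,"dz": 0,"twist": 0}
    - {"jaw": 1,"dx": 0.0015,"dy": 0,"dz": 0,"twist": 0}
    - {"jaw": 1,"dx": 0.0015,"dy": 0,"dz": 0,"twist": 0}
    - {"jaw": 1,"dx": 0.0015,"dy": 0,"dz": 0,"twist": 0}
    - {"jaw": 1,"dx": 0.0015,"dy": 0,"dz": 0,"twist": 0}

```text
time_s: 6.4
position: [0.6213, 0.0756, 0.0694]
eef_rot: [0.179, 0.984, 0.0, 0.0]
force: [2.0, -1.2, 1.1]
finger_gap: -0.001
grip_force: 0.5
```

```bash
python3 - <<'E'
from h import *
s=arm.sense();print(s["position"],tf(s["position"]),s["force"],s["time_s"])
F,W,P=wcloud(); cv2.imwrite("pics/w4.png",F); lid(F,W); np.savez("w4.npz",F=F,W=W)
E
```

```text
[0.62133998 0.07555951 0.06944433] [-0.5549  0.2901] [ 2.03804787 -1.1794118   1.10441439] 6.4
lid [0.5741 0.0926] err 0.0002 tf [-0.5047  0.2893] slope deg tf -2.9 0.53 foot tf [-0.509   0.2901] z 0.1295
```

drive_tool:
  increments:
    - {"jaw": 1,"dx": 0.001,"dy": 0,"dz": 0,"twist": 0}
    - {"jaw": 1,"dx": 0.001,"dy": 0,"dz": 0,"twist": 0}
    - {"jaw": 1,"dx": 0.001,"dy": 0,"dz": 0,"twist": 0}
    - {"jaw": 1,"dx": 0.001,"dy": 0,"dz": 0,"twist": 0}
    - {"jaw": 1,"dx": 0.001,"dy": 0,"dz": 0,"twist": 0}

```text
time_s: 6.95
position: [0.6163, 0.0774, 0.0692]
eef_rot: [0.179, 0.984, -0.0, -0.0]
force: [1.4, -1.2, 0.7]
finger_gap: 0.002
grip_force: 0.6
```

drive_tool:
  increments:
    - {"jaw": 1,"dx": -0.002,"dy": 0,"dz": 0,"twist": 0}
    - {"jaw": 1,"dx": -0.006,"dy": 0,"dz": 0,"twist": 0}
    - {"jaw": 1,"dx": -0.008,"dy": 0,"dz": 0,"twist": 0}
    - {"jaw": 1,"dx": -0.006,"dy": 0,"dz": 0,"twist": 0}
    - {"jaw": 1,"dx": 0,"dy": 0,"dz": 0,"twist": 0}

```text
time_s: 7.45
position: [0.6382, 0.0692, 0.0693]
eef_rot: [0.18, 0.984, 0.0, 0.0]
force: [0.4, -0.2, -0.1]
finger_gap: 0.002
grip_force: 0.0
```

```bash
python3 - <<'E'
from h import *
s=arm.sense();print(s["position"],tf(s["position"]),s["force"],s["time_s"])
F,W,P=wcloud(); cv2.imwrite("pics/w5.png",F); lid(F,W); jarpan(F,W)
E
```

```text
[0.63818883 0.06916307 0.06927837] [-0.5729  0.29  ] [ 0.4453493  -0.22546312 -0.08692009] 7.45
lid [0.5744 0.0931] err 0.0002 tf [-0.5048  0.2899] slope deg tf 0.5 0.09 foot tf [-0.5041  0.29  ] z 0.1292
lid n 54911 circ (array([0.57589254, 0.09274135]), np.float64(0.019992958870957016)) z 0.12922681202256048
  lid slope deg [-0.17636168  0.08245107]
```

View pics/w5.png

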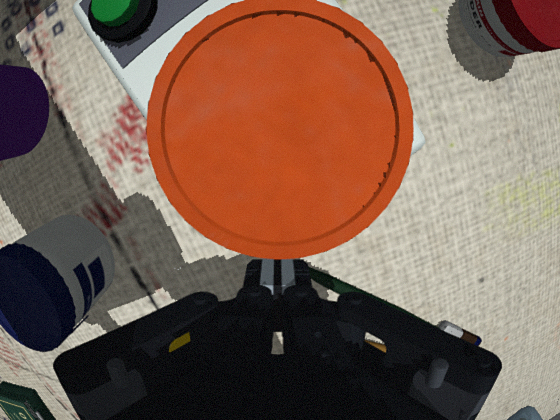

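drive_tool:
  increments:
    - {"jaw": 1,"dx": 0.004,"dy": 0,"dz": 0,"twist": 0}
    - {"jaw": 1,"dx": 0.005,"dy": 0,"dz": 0,"twist": 0}
    - {"jaw": 1,"dx": 0.004,"dy": 0,"dz": 0,"twist": 0}
    - {"jaw": 1,"dx": 0.002,"dy": 0,"dz": 0,"twist": 0}
    - {"jaw": 1,"dx": 0.0015,"dy": 0,"dz": 0,"twist": 0}

```text
time_s: 8.0
position: [0.6212, 0.0756, 0.0694]
eef_rot: [0.179, 0.984, -0.0, 0.0]
force: [-0.5, 0.5, 0.1]
finger_gap: -0.002
grip_force: 0.0
```

drive_tool:
  increments:
    - {"jaw": 1,"dx": 0.002,"dy": 0,"dz": 0,"twist": 0}
    - {"jaw": 1,"dx": 0.002,"dy": 0,"dz": 0,"twist": 0}
    - {"jaw": 1,"dx": 0.002,"dy": 0.0003,"dz": 0,"twist": 0}
    - {"jaw": 1,"dx": 0.002,"dy": 0.0003,"dz": 0,"twist": 0}
    - {"jaw": 1,"dx": 0.0015,"dy": 0.0004,"dz": 0,"twist": 0}

```text
time_s: 8.5
position: [0.6134, 0.0797, 0.0695]
eef_rot: [0.179, 0.984, 0.0, 0.0]
force: [1.2, -0.2, -0.3]
finger_gap: 0.001
grip_force: 0.7
```

drive_tool:
  increments:
    - {"jaw": 1,"dx": -0.002,"dy": 0,"dz": 0,"twist": 0}
    - {"jaw": 1,"dx": -0.008,"dy": 0,"dz": 0,"twist": 0}
    - {"jaw": 1,"dx": -0.015,"dy": 0,"dz": 0,"twist": 0}
    - {"jaw": 1,"dx": -0.01,"dy": 0,"dz": -0.02,"twist": 0}
    - {"jaw": 1,"dx": 0,"dy": 0,"dz": -0.04,"twist": 0}

```text
time_s: 9.0
position: [0.6439, 0.0664, 0.1253]
eef_rot: [0.18, 0.984, -0.001, -0.004]
force: [-0.4, 0.4, 0.1]
finger_gap: -0.003
grip_force: 0.0
```

drive_tool:
  increments:
    - {"jaw": 1,"dx": -0.01,"dy": 0,"dz": -0.04,"twist": 0}
    - {"jaw": 1,"dx": -0.02,"dy": 0,"dz": -0.04,"twist": 0}
    - {"jaw": 1,"dx": -0.03,"dy": 0,"dz": -0.02,"twist": 0}
    - {"jaw": 1,"dx": -0.02,"dy": 0,"dz": 0,"twist": 0}
    - {"jaw": 1,"dx": 0,"dy": 0,"dz": 0,"twist": 0}

```text
time_s: 9.5
position: [0.7234, 0.0377, 0.2303]
eef_rot: [0.18, 0.984, 0.0, 0.001]
force: [-0.3, -0.3, -0.7]
finger_gap: -0.004
grip_force: 0.0
```

```bash
python3 - <<'E'
from h import *
s=arm.sense();print(s["position"],tf(s["position"]),s["force"],s["time_s"])
F,W,P=wcloud(); cv2.imwrite("pics/w6.png",F); lid(F,W); jarpan(F,W)
c=cap("side"); cv2.imwrite("pics/s6.png",cv2.resize(c["frame"][140:250,220:350],None,fx=4,fy=4,interpolation=cv2.INTER_CUBIC)); W=cloud(c); lid(c["frame"],W); jarpan(c["frame"],W)
E
```

```text
[0.72341339 0.03774261 0.23025631] [-0.6638  0.2907] [-0.27540574 -0.29851155 -0.74510812] 9.5
lid [0.5707 0.0948] err 0.0006 tf [-0.5007  0.2902] slope deg tf -0.48 0.07 foot tf [-0.5015  0.2903] z 0.1294
lid n 3545 circ (array([0.57159698, 0.09456405]), np.float64(0.001683940475622164)) z 0.12927656905317142
  lid slope deg [ 0.42747271 -0.09679612]
pan n 1003 (array([0.57052577, 0.09574774]), np.float64(0.00028326452162469247)) z 0.04574501623954663
lid [0.5707 0.0933] err 0.0009 tf [-0.5013  0.2888] slope deg tf 1.37 0.53 foot tf [-0.4992  0.2896] z 0.1326
lid n 370 circ (array([0.57038848, 0.09363116]), np.float64(0.0011684458250157063)) z 0.1321297965704895
  lid slope deg [-0.01425806  0.16932908]
pan n 134 (array([0.5704509 , 0.09533579]), np.float64(0.0007491898173645828)) z 0.049155886552611716
```

View pics/w6.png

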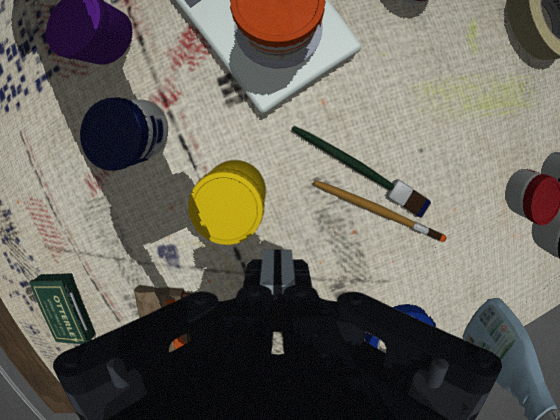

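The jar is centred to within about 1.5 mm and level; the picture shows it upright, with the rim visible below the lid at (278,45). Next is the tare button.

drive_tool:
  increments:
    - {"jaw": 1,"dx": 0.039,"dy": -0.0155,"dz": 0,"twist": 0}
    - {"jaw": 1,"dx": 0.039,"dy": -0.0155,"dz": 0,"twist": 0}
    - {"jaw": 1,"dx": 0.039,"dy": -0.0155,"dz": 0,"twist": 0}
    - {"jaw": 1,"dx": 0.039,"dy": -0.0155,"dz": 0,"twist": 0}
    - {"jaw": 1,"dx": 0.039,"dy": -0.0155,"dz": 0,"twist": 0}

```text
time_s: 10.1
position: [0.5073, 0.0358, 0.2276]
eef_rot: [0.179, 0.984, -0.0, -0.002]
force: [-0.2, -0.5, -0.4]
finger_gap: -0.001
grip_force: 0.0
```

drive_tool:
  increments:
    - {"jaw": 1,"dx": 0.025,"dy": -0.01,"dz": 0,"twist": 0}
    - {"jaw": 1,"dx": 0.014,"dy": -0.006,"dz": 0,"twist": 0}
    - {"jaw": 1,"dx": 0,"dy": 0,"dz": 0,"twist": 0}
    - {"jaw": 1,"dx": 0,"dy": 0,"dz": 0,"twist": 0}
    - {"jaw": 1,"dx": 0,"dy": 0,"dz": 0,"twist": 0}

```text
time_s: 10.6
position: [0.4691, 0.0344, 0.229]
eef_rot: [0.179, 0.984, 0.0, -0.0]
force: [-0.0, -0.9, -0.0]
finger_gap: 0.001
grip_force: 0.0
```

```bash
python3 - <<'E'
from h import *
s=arm.sense();print(s["position"],tf(s["position"]),s["force"],s["time_s"])
F,W,P=wcloud(); cv2.imwrite("pics/w7.png",F)
hs=cv2.cvtColor(F,cv2.COLOR_BGR2HSV)
g=(np.hypot(W[...,0]-.471,W[...,1]-.032)<.04)&(W[...,2]>.035)&(W[...,2]<.06)&(hs[...,0]>40)&(hs[...,0]<85)&(hs[...,1]>100)
Q=W[g]; print(g.sum(),np.median(Q,0) if g.sum() else "", circ(Q[:,:2],.014) if g.sum()>50 else "")
E
```

```text
[0.46909088 0.03439487 0.22903843] [-0.4269  0.1978] [-0.00464877 -0.86228806 -0.02348588] 10.6
629 [0.4699897  0.03342323 0.04831446] (array([0.47215061, 0.03288505]), np.float64(0.0013321323710381386))
```

View pics/w7.png

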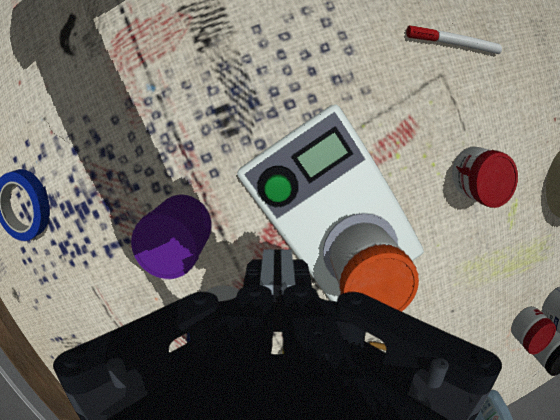

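The picture shows the green button at (278,185), with the jar upright on the pan at (378,275) and the rim visible. I'll descend on the button.

drive_tool:
  increments:
    - {"jaw": 1,"dx": -0.0025,"dy": -0.0005,"dz": 0.04,"twist": 0}
    - {"jaw": 1,"dx": 0,"dy": 0,"dz": 0.04,"twist": 0}
    - {"jaw": 1,"dx": 0,"dy": 0,"dz": 0.04,"twist": 0}
    - {"jaw": 1,"dx": 0,"dy": 0,"dz": 0.03,"twist": 0}
    - {"jaw": 1,"dx": 0,"dy": 0,"dz": 0.01,"twist": 0}

```text
time_s: 11.15
position: [0.4683, 0.0328, 0.0654]
eef_rot: [0.179, 0.984, -0.001, -0.004]
force: [-1.5, -0.1, -0.3]
finger_gap: 0.001
grip_force: 0.0
```

drive_tool:
  increments:
    - {"jaw": 1,"dx": 0,"dy": 0,"dz": 0.004,"twist": 0}
    - {"jaw": 1,"dx": 0,"dy": 0,"dz": 0.004,"twist": 0}
    - {"jaw": 1,"dx": 0,"dy": 0,"dz": 0.003,"twist": 0}
    - {"jaw": 1,"dx": 0,"dy": 0,"dz": 0.003,"twist": 0}
    - {"jaw": 1,"dx": 0,"dy": 0,"dz": 0.002,"twist": 0}

```text
time_s: 11.65
position: [0.4717, 0.0329, 0.0541]
eef_rot: [0.179, 0.984, 0.0, 0.001]
force: [-0.7, 0.7, 0.3]
finger_gap: 0.003
grip_force: 0.0
```

Now the press, in small steps.

drive_tool:
  increments:
    - {"jaw": 1,"dx": 0,"dy": 0,"dz": 0.002,"twist": 0}
    - {"jaw": 1,"dx": 0,"dy": 0,"dz": 0.002,"twist": 0}
    - {"jaw": 1,"dx": 0,"dy": 0,"dz": 0.0015,"twist": 0}
    - {"jaw": 1,"dx": 0,"dy": 0,"dz": 0.0015,"twist": 0}
    - {"jaw": 1,"dx": 0,"dy": 0,"dz": 0.0015,"twist": 0}

```text
time_s: 12.15
position: [0.4711, 0.0329, 0.0449]
eef_rot: [0.179, 0.984, 0.0, 0.0]
force: [-0.7, -0.5, 2.5]
finger_gap: -0.003
grip_force: 1.5
```

drive_tool:
  increments:
    - {"jaw": 1,"dx": 0,"dy": 0,"dz": 0.001,"twist": 0}
    - {"jaw": 1,"dx": 0,"dy": 0,"dz": 0.001,"twist": 0}
    - {"jaw": 1,"dx": 0,"dy": 0,"dz": 0,"twist": 0}
    - {"jaw": 1,"dx": 0,"dy": 0,"dz": 0,"twist": 0}
    - {"jaw": 1,"dx": 0,"dy": 0,"dz": 0,"twist": 0}

```text
time_s: 12.65
position: [0.4711, 0.0329, 0.043]
eef_rot: [0.179, 0.984, 0.0, 0.0]
force: [-1.2, 0.0, 5.3]
finger_gap: 0.0
grip_force: 2.6
```

drive_tool:
  increments:
    - {"jaw": 1,"dx": 0,"dy": 0,"dz": 0.0005,"twist": 0}
    - {"jaw": 1,"dx": 0,"dy": 0,"dz": 0.0005,"twist": 0}
    - {"jaw": 1,"dx": 0,"dy": 0,"dz": 0,"twist": 0}
    - {"jaw": 1,"dx": 0,"dy": 0,"dz": 0,"twist": 0}
    - {"jaw": 1,"dx": 0,"dy": 0,"dz": 0,"twist": 0}

```text
time_s: 13.15
position: [0.4712, 0.0329, 0.0429]
eef_rot: [0.179, 0.984, 0.0, 0.0]
force: [-4.0, 0.0, 13.0]
finger_gap: 0.002
grip_force: 6.2
```

It has bottomed out: 13 N with no more travel. I'll release, then lift and retreat.

drive_tool:
  increments:
    - {"jaw": 1,"dx": 0,"dy": 0,"dz": -0.004,"twist": 0}
    - {"jaw": 1,"dx": 0,"dy": 0,"dz": -0.01,"twist": 0}
    - {"jaw": 1,"dx": 0,"dy": 0,"dz": -0.03,"twist": 0}
    - {"jaw": 1,"dx": 0,"dy": 0,"dz": -0.04,"twist": 0}
    - {"jaw": 1,"dx": 0,"dy": 0,"dz": -0.04,"twist": 0}

```text
time_s: 13.65
position: [0.4698, 0.0328, 0.1664]
eef_rot: [0.179, 0.984, -0.0, -0.001]
force: [0.3, -0.0, 0.6]
finger_gap: -0.0
grip_force: 0.0
```

drive_tool:
  increments:
    - {"jaw": 1,"dx": 0,"dy": 0,"dz": -0.04,"twist": 0}
    - {"jaw": 1,"dx": 0,"dy": 0,"dz": -0.03,"twist": 0}
    - {"jaw": 1,"dx": 0,"dy": 0,"dz": 0,"twist": 0}
    - {"jaw": 1,"dx": 0,"dy": 0,"dz": 0,"twist": 0}
    - {"jaw": 1,"dx": 0,"dy": 0,"dz": 0,"twist": 0}

```text
time_s: 14.15
position: [0.4697, 0.0328, 0.2342]
eef_rot: [0.179, 0.984, -0.0, -0.001]
force: [-0.6, -0.3, 0.2]
finger_gap: 0.001
grip_force: 0.0
```

```bash
python3 - <<'E'
from h import *
s=arm.sense();print(s["position"],s["force"],s["time_s"])
F,W,P=wcloud(); cv2.imwrite("pics/w8.png",cv2.resize(F[120:330,200:460],None,fx=3,fy=2.85)); lid(F,W); jarpan(F,W)
hs=cv2.cvtColor(F,cv2.COLOR_BGR2HSV)
g=(np.hypot(W[...,0]-.471,W[...,1]-.032)<.02)&(hs[...,0]>40)&(hs[...,0]<85)&(hs[...,1]>100); print("btn z",np.median(W[g],0))
E
```

```text
[0.46972593 0.03283606 0.2341702 ] [-0.56894097 -0.28836868  0.17634217] 14.15
lid [0.5701 0.0943] err 0.0004 tf [-0.5004  0.2895] slope deg tf 0.31 0.09 foot tf [-0.4999  0.2896] z 0.129
lid n 3659 circ (array([0.56925807, 0.09455796]), np.float64(0.00032559415072348747)) z 0.1288888865375433
  lid slope deg [-0.29108801  0.14753045]
pan n 1010 (array([0.57042752, 0.09586214]), np.float64(0.00036259496253828914)) z 0.04547195063280948
btn z [0.46282598 0.03442473 0.04947903]
```

View pics/w8.png

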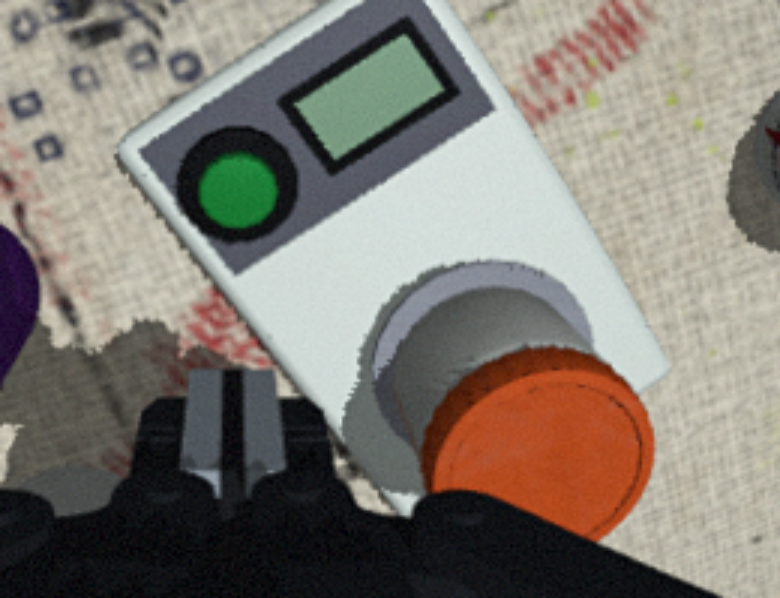

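```bash
python3 -c "
from bench import finish_job; print(finish_job())"
```

```text
the job is handed in; nothing more can be done
None
```

The ink jar stands level on the pan, about 1.5 mm off centre by the camera. I pressed the tare button to its stop (13 N) and it sprang back up. The job is handed in at about 14 s, with the other things on the table not touched.

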